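Tighten the mill's clamp screw with the forked key

ROBOT

A 6-joint arm with a two-finger parallel gripper is mounted at the origin on a cart in front of the work surface, level with it; the furniture and walls round the work are solid. World frame = base frame: x ahead of the robot, y to its left, z up, the work surface at z = 0. Lengths are in mm, angles in rad, forces in N, time in s.
With the tool pointing down it reaches from about 350 to 875 mm from the base axis. Payload 4.2 kg.
Tool frame: the origin (TCP) lies at the very end of the fingers, on their centre line; the grasp point (between the pads) lies arm.grip_depth behind it (arm.grip_depth is the distance from the TCP to the grasp point, in mm); z points along the fingers, y is the direction in which the jaws open and shut (so a half turn about z gives the same grasp; the last joint's range is limited). The gripper opens to 85 mm and grips with 20 to 120 N. Pads are 22 mm wide; open, the fingers measure 114 mm over their backs; the gripper's body (76 mm by 85 mm) begins 54 mm behind the grasp point. The pads swing forward as they close: fully open they stand 13 mm farther back than shut.
Start: joints at [-1.06, 0.385, 0.008, 0, -1.194, -0.259], TCP at [155.734, -605.265, 231.312] pointing down, gripper open.
Joint ranges: [-3.14, 3.14], [-1.21, 2.06], [-1.07, 1.41], [-3.16, 2.05], [-2.99, -0.16], [-3.1, 3.1]. Speed limits (rad/s): [2.79, 2.79, 3.14, 3.14, 3.14, 3.14].

INTERFACE

Orientations are given as a unit quaternion [x, y, z, w].
In Python, from bench import arm, optics, workorder gives the robot as it stands. The module is installed in compiled form; this text tells all that it offers.
- The arm moves only by the tool play_rows, never from a script. Its arguments are lists of equal length, an entry for each row: "travel": the shift along the tool's x, y, z in m, a list of three; "rotation": the turn, a rotation vector about the tool's x, y, z in rad, a list of three; "grip": the opening, from 0 (shut) to 1 (fully open). In form: {"travel": [[x, y, z], ...], "rotation": [[rx, ry, rz], ...], "grip": [grip, ...]}. A call has 1 to 12 rows; each row shifts and turns the commanded pose from where the row before left it, along the tool's axes as they then stand; what a row does not reach is not made up. A row lasts 1/12 s, in which the tool goes at most 41.7 mm and 7.16 degrees, less where a joint would pass 70% of its speed; a pose out of reach is approached as far as the arm can. A call is refused whole if a number of a shift passes 0.0417 or a number of a turn 0.125, either way. A call with a gripper value outside its range is refused whole. The fingers move at their own pace and stop on an object; the grip force is fixed at half the most. Time passes only in rows, so rows that do not move let the fingers close. It gives the time, the measured TCP pose, the force and the opening at its end, in the units of the state.
- arm.read_state(): the state, without advancing time (a new reading comes with each control period).
- optics.get_image(name): name is "scene" or "top"; returns a dict with "image" (400x640x3 uint8, blue, green, red), "depth" (400x640 float32, mm along the optical axis (not along the pixel's ray), 0 where there is no reading), "camera_matrix" (3x3 intrinsics, pixels), "R" (3x3) and "t" (3): a world point X has camera coordinates R X + t. Camera axes: x right, y down, z forward; pixel columns grow to the right and rows downward; lengths in mm; the calibration is good to about 2 mm. A picture is of the moment at which its call begins.
- workorder.job_done(): hands the job in, once; it reports no verdict.
The state is a dict: "clock": time; "joints": joint angles; "joint_vel": joint speeds; "joint_efforts": joint torques, N m; "position": TCP position; "ee_rot": TCP orientation; "contact_force": force on the tool from outside, world axes, zero at the start; "wrist_torque": the same for the moment, N m; "gripper_width": finger opening in mm.
Only numpy, scipy, OpenCV 4.12 (cv2) and the standard library are available. Lean on these libraries where they do the work, as an engineer would, in place of code of your own. Each camera call takes 0.05 s, during which the arm holds its last target. There are 200 camera calls.

TASK

The clamp screw at the bottom of the grain mill's feed well has worked loose, too deep for fingers. Take the forked T-handled key from its stand, lower it all the way down the well so that its fork straddles the wing of the screw, turn the screw clockwise (seen from above) as far as it goes, and let go, leaving the key standing in the well. Leave the other, plain-ended key hanging in the stand.

Things in the scene. Friction and masses are not known exactly. Their poses are not given: they have to be found in the camera images.
- fork_key_grip (a point): Centre of the forked key's dark wood crossbar: 50 mm long (key's y), 13 thick (x), 14 high; 95 mm above the key's lower end. Shank 12 mm thick; collar 44 mm wide, underside 29 mm below this point. The lowest 42 mm is a tube 30 mm wide ending in a fork: two prongs 18 mm long, slot 15 mm wide, open along y, so parallel to the crossbar. Upright, loose, 0.2 kg; lifts straight out.
- plain_key_grip (a point): Centre of the plain key's crossbar, only 34 mm long; same handle otherwise, but it ends in a plain rod 10 mm thick, no fork. It stays. Both keys hang upright 56 mm apart, in holes (38 mm) in the top (76 mm high) of a fixed wooden stand open to front and back, left or right of the hob; the mill is on the other side. Either key may be in either hole; their lower ends hang 10 mm up or more.
- screw_top (a point): Middle of the top edge of the screw's wing, on the well's axis, 31 mm above the worktop; z up. The wing is an upright steel bar 31 mm long (this point's y), 7 thick (x), top 17 mm above the well's flat floor. The fork goes over it with the crossbar parallel within 15 degrees. Fully down, the prongs stand on the floor, the crossbar's centre 78 mm above this point (109 mm above the worktop).
- clamp_screw (a joint): Screw's turn in rad, growing clockwise from above: 0 with the wing parallel to the mill's front, firm stop at 0.9. Starts at 0 to 0.2, stiff (0.08 N m), stays where left. The fork has 20 degrees of play each way before it drives the wing.
- mill: Grain mill, a fixed light-wood box 100 x 100 mm, 85 high, origin under its centre, a steel spout on its front (-x, roughly to the robot). In its top a steel funnel, mouth 74 mm wide, narrowing to a round upright well 38 mm wide from 60 mm height down to its floor at 14 mm.

How it is judged:
By the outcome, as a careful person would: the job done as asked, in the order asked, and still so for the second after the job is handed in, with the robot touching nothing.
It also fails if it takes over 45 s, if anything falls off the work surface, if the arm or the gripper's body presses on something with over 40 N, if the wrist force passes 120 N, or if a joint passes its speed limit or range.

## Working session

There is one attempt and no reset: what is moved stays moved. The work goes in short steps, Python scripts to look and compute and a tool call to move; the robot and the scene stay as the last step left them, time stands still between calls to the robot, and variables do not carry over. Pictures are saved under pics/ and viewed, about 8 in all and at most 12, crops included, and the job is handed in when it is done.

Besides the shell and the picture viewer there is one more tool, called after "Call:" in YAML: its name, and indented under it one key for each argument. play_rows: Moves the arm, as the interface text tells. Its arguments: {"type":"object","properties":{"travel":{"type":"array","items":{"type":"array","items":{"type":"number"}}},"rotation":{"type":"array","items":{"type":"array","items":{"type":"number"}}},"grip":{"type":"array","items":{"type":"number"}}},"required":["travel","rotation","grip"]}

```bash
mkdir -p pics
cat > h.py <<'E'
import numpy as np,cv2
from bench import arm,optics,workorder
from scipy.spatial.transform import Rotation as Rn
def pts(d):
    K=d["camera_matrix"];z=d["depth"].astype(float);v,u=np.mgrid[:400,:640]
    c=np.stack([(u-K[0,2])/K[0,0]*z,(v-K[1,2])/K[1,1]*z,z],-1)
    return (c-np.array(d["t"]))@np.array(d["R"])
def ray(d,u,v,h):
    K=d["camera_matrix"];R=np.array(d["R"]);o=-R.T@np.array(d["t"])
    r=R.T@np.array([(u-K[0,2])/K[0,0],(v-K[1,2])/K[1,1],1]);return o+r*(h-o[2])/r[2]
E
python3 - <<'E'
from h import *
for n in("scene","top"):
    d=optics.get_image(n);cv2.imwrite(f"pics/{n}1.png",d["image"]);np.savez(f"{n}1.npz",**d)
    print(n,d["camera_matrix"],-np.array(d["R"]).T@d["t"],d["R"])
s=arm.read_state();print(s,arm.grip_depth,Rn.from_quat(s["ee_rot"]).as_matrix().round(3))
E
```

```text
scene [[361.91044989   0.         325.96106189]
 [  0.         361.91044989 200.18434349]
 [  0.           0.           1.        ]] [-51.00389947 679.84997115 793.26087421] [[-0.79126328 -0.6113398   0.01288681]
 [-0.39241958  0.49152453 -0.77743843]
 [ 0.46894487 -0.62021552 -0.62882702]]
top [[424.32822214   0.         316.89476867]
 [  0.         424.32822214 197.47027736]
 [  0.           0.           1.        ]] [ 242.57595946  -10.54021286 1457.38808899] [[ 0.00561632 -0.99981797 -0.01823399]
 [-0.99007861 -0.00299959 -0.14048253]
 [ 0.14040226  0.01884208 -0.98991524]]
{'clock': 0.1, 'joints': array([-1.06039014e+00,  3.85500887e-01,  6.77852301e-03, -4.05148282e-04,
       -1.19395163e+00, -2.58636246e-01]), 'joint_vel': array([ 0.00032169, -0.00147778,  0.00437385,  0.00112211,  0.00071237,
       -0.00051048]), 'joint_efforts': array([-7.84050098e-04, -3.93317735e+01,  1.88928992e+01,  4.19797540e+00,
       -2.63235743e-03,  1.11433286e-05]), 'position': array([ 155.6125773 , -604.80617426,  230.32883251]), 'ee_rot': array([-1.25478563e-01,  9.92095869e-01,  9.40908795e-04, -1.77630748e-04]), 'contact_force': array([-0.07909791, -0.44031978,  0.30623504]), 'wrist_torque': array([-0.03840554, -0.04124935,  0.00725397]), 'gripper_width': 85.39927073300703} 18.700000000000003 [[-0.969 -0.249 -0.001]
 [-0.249  0.969  0.002]
 [ 0.     0.002 -1.   ]]
```

View pics/scene1.png

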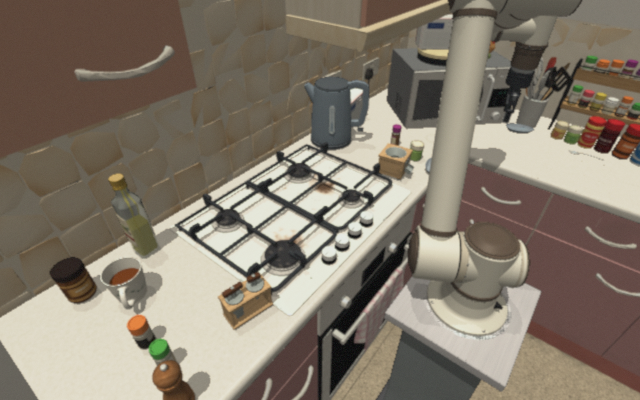

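View pics/top1.png

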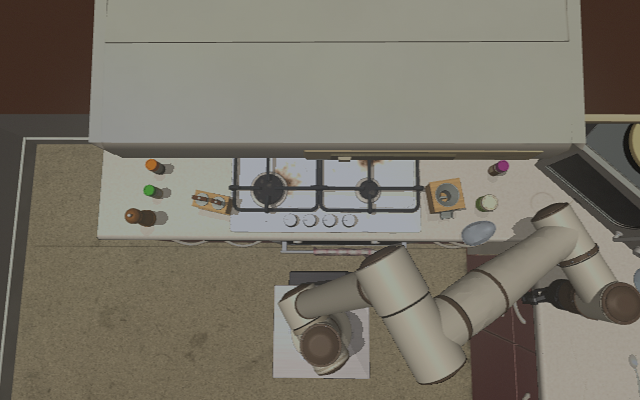

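The top view shows the stand at about (210,202) and the mill at (446,197). In the scene view the stand is at (247,298) and the mill at (395,160). I'll enlarge the crops and measure them.

Run:
```python
from h import *
t=dict(np.load("top1.npz"));s=dict(np.load("scene1.npz"))
def c(d,u,v,w=25,h=19):return cv2.resize(d["image"][v-h:v+h,u-w:u+w],(400,304),interpolation=cv2.INTER_CUBIC)
cv2.imwrite("pics/crop1.png",np.vstack([np.hstack([c(t,210,202),c(t,446,198)]),np.hstack([c(s,247,298,40,30),c(s,395,160,25,19)])]))
for nm,d,(u,v,w,h) in(("top",t,(210,202,25,19)),("topmill",t,(446,198,25,19)),("sc",s,(247,298,40,30)),("scmill",s,(395,160,25,19))):
    P=pts(d);m=np.zeros((400,640),bool);m[v-h:v+h,u-w:u+w]=1;m&=d["depth"]>0
    for lo,hi in((70,80),(80,90),(92,125)) :
        k=m&(P[...,2]>lo)&(P[...,2]<hi)
        if k.sum()>4:
            q=P[k];r=cv2.minAreaRect(q[:,:2].astype(np.float32));print(nm,lo,hi,k.sum(),q.mean(0).round(1),np.round(r[0],1),np.round(r[1],1),round(r[2],1))
    if nm in("top","sc"):
        k=(m&(P[...,2]>92)&(P[...,2]<130)).astype(np.uint8);n,L=cv2.connectedComponents(k)
        for i in range(1,n):
            q=P[L==i]; 
            if len(q)>4:
                r=cv2.minAreaRect(q[:,:2].astype(np.float32));vv,uu=np.where(L==i);print(' comp',len(q),q.mean(0).round(1),q[:,2].max().round(1),np.round(r[0],1),np.round(r[1],1),round(r[2],1),'px',uu.mean(),vv.mean(),uu.min(),uu.max(),vv.min(),vv.max())
```

```text
top 70 80 328 [423.7 366.2  76.1] [425.7 369.3] [115.3  55.8] 78.0
top 80 90 149 [424.2 365.6  82.3] [425.  368.2] [113.5  55.6] 77.6
top 92 125 111 [426.3 374.  110.9] [426.3 373.3] [97.4 14.6] 77.4
 comp 67 [431.  396.  110.7] 117.4 [431.7 396.9] [49.2 13.2] 79.7 px 198.70149253731344 197.91044776119404 191 206 195 201
 comp 44 [419.2 340.6 111.1] 117.5 [419.7 342.3] [34.3 12.8] 71.8 px 215.63636363636363 201.5681818181818 210 221 199 205
topmill 70 80 170 [ 447.8 -408.5   75.5] [ 447.9 -406.5] [99.2 99.6] 8.2
topmill 80 90 578 [ 448.  -406.2   84.6] [ 448.5 -405.8] [100.2 102.6] 9.2
sc 70 80 510 [414.8 377.   76.2] [424.6 369.9] [114.   58.8] 76.6
sc 80 90 271 [419.5 373.1  82. ] [422.7 370.2] [98.9 39.2] 77.0
sc 92 125 278 [423.8 376.9 108.3] [425.9 373.6] [97.4 17. ] 77.6
 comp 111 [416.7 344.1 108. ] 115.6 [418.2 342.5] [34.  14.2] 67.9 px 252.72072072072072 277.84684684684686 246 260 272 283
 comp 167 [428.5 398.7 108.6] 114.9 [429.9 397.3] [49.5 13.6] 80.1 px 231.5568862275449 290.0419161676647 221 242 282 298
scmill 70 80 134 [ 448.3 -396.1   74.9] [ 448.2 -400.1] [98.8 95.1] 10.2
scmill 80 90 281 [ 447.9 -403.4   84.4] [ 449.3 -404.6] [102.8 104.9] 7.6
```

View pics/crop1.png

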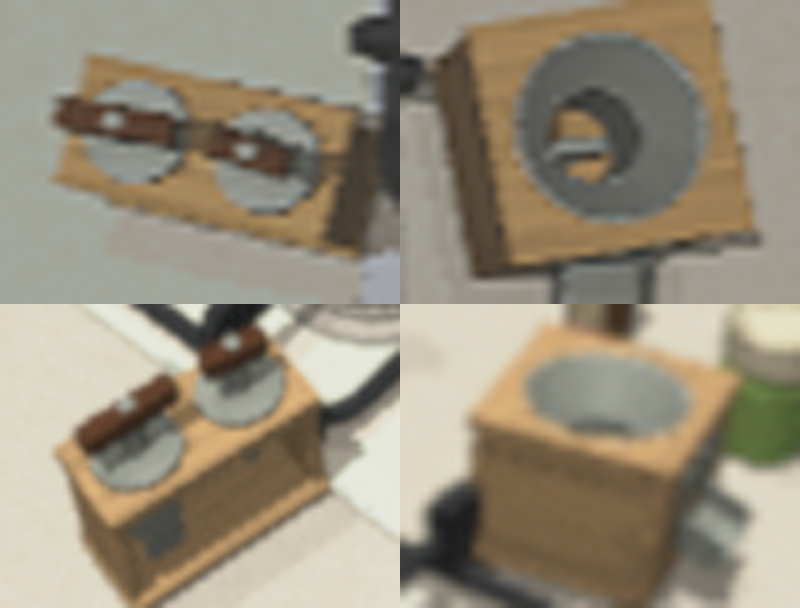

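In the crops, the long-bar (forked) key is in the left hole, and its bar is centred near top px (199,198). The mill's well is near (446,197), with the wing roughly parallel to the mill front. Fork key: (431,397), bar at about 79°. Mill: (448.5,-405.5), yaw about 9°. I'll start moving.

Call:
play_rows:
  travel:
    - [-0.03,0.0185,-0.0017]
    - [-0.03,0.0185,-0.0017]
    - [-0.03,0.0185,-0.0017]
    - [-0.03,0.0185,-0.0017]
    - [-0.03,0.0185,-0.0017]
    - [-0.03,0.0185,-0.0017]
    - [-0.03,0.0185,-0.0017]
    - [-0.03,0.0185,-0.0017]
    - [-0.03,0.0185,-0.0017]
    - [-0.03,0.0185,-0.0017]
    - [-0.03,0.0185,-0.0017]
    - [-0.03,0.0185,-0.0017]
  rotation:
    - [0,0,0]
    - [0,0,0]
    - [0,0,0]
    - [0,0,0]
    - [0,0,0]
    - [0,0,0]
    - [0,0,0]
    - [0,0,0]
    - [0,0,0]
    - [0,0,0]
    - [0,0,0]
    - [0,0,0]
  grip: [1,1,1,1,1,1,1,1,1,1,1,1]

```text
clock: 1.1
position: [449.8, -298.9, 251.5]
ee_rot: [-0.126, 0.992, 0.0, -0.0]
contact_force: [0.0, -0.1, -0.7]
gripper_width: 85.5
```

Call:
play_rows:
  travel:
    - [-0.013,0.0355,0]
    - [-0.013,0.0355,0]
    - [-0.013,0.0355,0]
    - [-0.013,0.0355,0]
    - [-0.013,0.0355,0]
    - [-0.013,0.0355,0]
    - [-0.013,0.0355,0]
    - [-0.013,0.0355,0]
  rotation:
    - [0,0,0]
    - [0,0,0]
    - [0,0,0]
    - [0,0,0]
    - [0,0,0]
    - [0,0,0]
    - [0,0,0]
    - [0,0,0]
  grip: [1,1,1,1,1,1,1,1]

```text
clock: 1.77
position: [478.5, 2.2, 251.6]
ee_rot: [-0.126, 0.992, 0.0, -0.0]
contact_force: [0.2, 0.3, 1.0]
gripper_width: 85.2
```

Call:
play_rows:
  travel:
    - [-0.005,0.0395,0]
    - [-0.005,0.0395,0]
    - [-0.005,0.0395,0]
    - [-0.005,0.0395,0]
    - [-0.005,0.0395,0]
    - [-0.005,0.0395,0]
    - [-0.005,0.0395,0]
    - [-0.005,0.0395,0]
    - [-0.005,0.0395,0]
    - [-0.005,0.0395,0]
  rotation:
    - [0,0,0]
    - [0,0,0]
    - [0,0,0]
    - [0,0,0]
    - [0,0,0]
    - [0,0,0]
    - [0,0,0]
    - [0,0,0]
    - [0,0,0]
    - [0,0,0]
  grip: [1,1,1,1,1,1,1,1,1,1]

```text
clock: 2.6
position: [428.1, 397.1, 251.3]
ee_rot: [-0.126, 0.992, -0.0, -0.0]
contact_force: [-0.2, 0.6, -0.1]
gripper_width: 85.3
```

Call:
play_rows:
  travel:
    - [0,0,0]
    - [0,0,0]
    - [0,0,0]
    - [0,0,0]
    - [0,0,0]
    - [0,0,0]
    - [0,0,0]
    - [0,0,0]
    - [0,0,0]
    - [0,0,0]
    - [0,0,0]
  rotation:
    - [0,0,-0.1134]
    - [0,0,-0.1134]
    - [0,0,-0.1134]
    - [0,0,-0.1134]
    - [0,0,-0.1134]
    - [0,0,-0.1134]
    - [0,0,-0.1134]
    - [0,0,-0.1134]
    - [0,0,-0.1134]
    - [0,0,-0.1134]
    - [0,0,0]
  grip: [1,1,1,1,1,1,1,1,1,1,1]

```text
clock: 3.52
position: [428.8, 395.2, 251.2]
ee_rot: [-0.639, 0.769, -0.0, -0.001]
contact_force: [-0.1, -0.7, 0.3]
gripper_width: 85.2
```

```bash
cat >> h.py <<'E'
def goto(p,yaw=None):
    s=arm.read_state();M=Rn.from_quat(s["ee_rot"]).as_matrix();y=np.degrees(np.arctan2(M[1,0],M[0,0]))%360
    print("t",s["clock"],"pos",s["position"].round(1),"yaw",round(y,1),"z",M[:,2].round(3),"w",round(s["gripper_width"],1),"F",s["contact_force"].round(1),"T",s["wrist_torque"].round(2),"J",s["joints"].round(2))
    if p is not None: print("tool shift mm",(M.T@(np.array(p)-s["position"])).round(1))
    if yaw is not None: print("rz total rad",round(-np.radians((yaw-y+180)%360-180),3))
E
python3 -c "
from h import *
goto([431,397,89.5],259)
d=optics.get_image('scene');cv2.imwrite('pics/s2.png',cv2.resize(d['image'][180:360,140:380],(800,600),interpolation=cv2.INTER_CUBIC))"
```

```text
t 3.5167 pos [428.8 395.2 251.2] yaw 259.5 z [-0.001 -0.001 -1.   ] w 85.2 F [-0.1 -0.7  0.3] T [ 0.07 -0.06 -0.01] J [ 1.02  0.3  -0.07 -0.   -1.21 -1.21]
tool shift mm [ -2.3  -1.9 161.6]
rz total rad 0.009
```

View pics/s2.png

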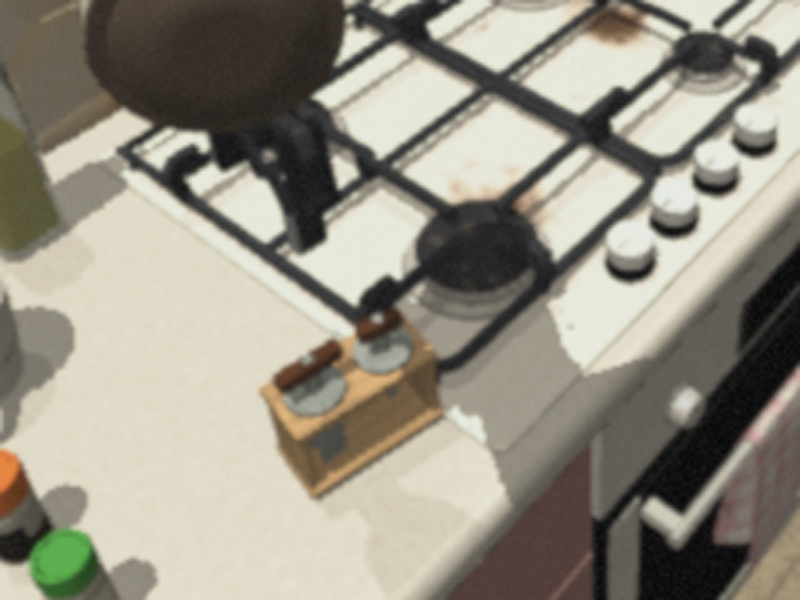

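The arm is above the key and the stand is clear. The fork key is at (308,365) in the crop, still in place. Now I descend.

Call:
play_rows:
  travel:
    - [-0.002,-0.002,0.02]
    - [0,0,0.03]
    - [0,0,0.03]
    - [0,0,0.03]
    - [0,0,0.02]
    - [0,0,0.01]
    - [0,0,0]
  rotation:
    - [0,0,0.009]
    - [0,0,0]
    - [0,0,0]
    - [0,0,0]
    - [0,0,0]
    - [0,0,0]
    - [0,0,0]
  grip: [1,1,1,1,1,1,1]

```text
clock: 4.15
position: [430.5, 395.7, 109.1]
ee_rot: [-0.634, 0.773, -0.001, -0.003]
contact_force: [-0.6, -0.3, -0.4]
gripper_width: 85.1
```

Call:
play_rows:
  travel:
    - [0,0,0.007]
    - [0,0,0.007]
    - [0,0,0.0075]
    - [0,0,0]
    - [0,0,0]
  rotation:
    - [0,0,0]
    - [0,0,0]
    - [0,0,0]
    - [0,0,0]
    - [0,0,0]
  grip: [1,1,1,1,1]

```text
clock: 4.57
position: [431.4, 397.0, 90.2]
ee_rot: [-0.635, 0.772, -0.0, -0.0]
contact_force: [0.4, -0.2, -0.6]
gripper_width: 85.5
```

```bash
python3 -c "
from h import *
goto([431,397,89.5],259)"
```

```text
t 4.5667 pos [431.4 397.   90.2] yaw 258.9 z [ 0. -0. -1.] w 85.5 F [ 0.4 -0.2 -0.6] T [-0.01 -0.11  0.03] J [ 1.02  0.46 -0.27  0.   -0.85 -1.21]
tool shift mm [0.  0.4 0.7]
rz total rad -0.002
```

Call:
play_rows:
  travel:
    - [0,0,0]
    - [0,0,0]
    - [0,0,0]
    - [0,0,0]
    - [0,0,0]
    - [0,0,0]
    - [0,0,0]
    - [0,0,0]
    - [0,0,0]
    - [0,0,0]
  rotation:
    - [0,0,0]
    - [0,0,0]
    - [0,0,0]
    - [0,0,0]
    - [0,0,0]
    - [0,0,0]
    - [0,0,0]
    - [0,0,0]
    - [0,0,0]
    - [0,0,0]
  grip: [0,0,0,0,0,0,0,0,0,0]

```text
clock: 5.4
position: [431.4, 397.1, 90.4]
ee_rot: [-0.635, 0.772, 0.0, 0.0]
contact_force: [-0.3, 0.8, 1.6]
gripper_width: 11.9
```

Call:
play_rows:
  travel:
    - [0,0,-0.005]
    - [0,0,-0.01]
    - [0,0,-0.02]
    - [0,0,-0.025]
    - [0,0,-0.025]
    - [0,0,-0.025]
    - [0,0,-0.025]
    - [0,0,-0.015]
    - [0,0,0]
  rotation:
    - [0,0,0]
    - [0,0,0]
    - [0,0,0]
    - [0,0,0]
    - [0,0,0]
    - [0,0,0]
    - [0,0,0]
    - [0,0,0]
    - [0,0,0]
  grip: [0,0,0,0,0,0,0,0,0]

```text
clock: 6.15
position: [432.7, 398.3, 245.1]
ee_rot: [-0.635, 0.772, 0.001, 0.004]
contact_force: [-0.1, 0.3, -1.1]
gripper_width: 11.9
```

```bash
python3 -c "
from h import *
goto([480,0,240])
d=optics.get_image('scene');e=optics.get_image('top');f=lambda i:cv2.resize(i,(400,400),interpolation=cv2.INTER_CUBIC)
cv2.imwrite('pics/s3.png',np.hstack([f(d['image'][220:340,180:300]),f(e['image'][170:230,180:240])]))"
```

```text
t 6.15 pos [432.7 398.3 245.1] yaw 258.9 z [ 0.006  0.007 -1.   ] w 11.9 F [-0.1  0.3 -1.1] T [0.04 0.01 0.04] J [ 1.02  0.31 -0.07  0.   -1.18 -1.21]
tool shift mm [ 381.8 -123.     2.7]
```

View pics/s3.png

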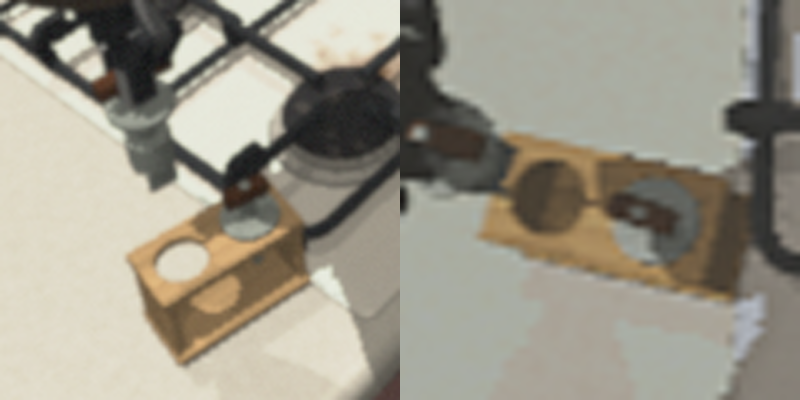

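The fork key hangs upright in the gripper (crop (145,140)), and the plain key is still in its hole at (645,210). Carrying it over to the mill.

Call:
play_rows:
  travel:
    - [0.02,-0.0065,0]
    - [0.036,-0.0117,0]
    - [0.038,-0.0122,0]
    - [0.038,-0.0122,0]
    - [0.038,-0.0122,0]
    - [0.038,-0.0122,0]
    - [0.038,-0.0122,0]
    - [0.038,-0.0122,0]
    - [0.038,-0.0122,0]
    - [0.038,-0.0122,0]
    - [0.022,-0.008,0]
  rotation:
    - [0,0,0]
    - [0,0,0]
    - [0,0,0]
    - [0,0,0]
    - [0,0,0]
    - [0,0,0]
    - [0,0,0]
    - [0,0,0]
    - [0,0,0]
    - [0,0,0]
    - [0,0,0]
  grip: [0,0,0,0,0,0,0,0,0,0,0]

```text
clock: 7.17
position: [477.5, -5.0, 238.3]
ee_rot: [-0.634, 0.773, 0.001, -0.002]
contact_force: [1.1, -1.0, -2.6]
gripper_width: 12.2
```

Call:
play_rows:
  travel:
    - [0.038,-0.0045,0]
    - [0.038,-0.0045,0]
    - [0.038,-0.0045,0]
    - [0.038,-0.0045,0]
    - [0.038,-0.0045,0]
    - [0.038,-0.0045,0]
    - [0.038,-0.0045,0]
    - [0.038,-0.0045,0]
    - [0.038,-0.0045,0]
    - [0.035,-0.0045,0]
    - [0.02,-0.0025,0]
    - [0.005,0,0]
  rotation:
    - [0,0,0]
    - [0,0,0]
    - [0,0,0]
    - [0,0,0]
    - [0,0,0]
    - [0,0,0]
    - [0,0,0]
    - [0,0,0]
    - [0,0,0]
    - [0,0,0]
    - [0,0,0]
    - [0,0,0]
  grip: [0,0,0,0,0,0,0,0,0,0,0,0]

```text
clock: 8.17
position: [446.7, -408.0, 236.9]
ee_rot: [-0.634, 0.774, 0.002, -0.001]
contact_force: [0.5, 0.2, -2.5]
gripper_width: 11.8
```

Call:
play_rows:
  travel:
    - [0,0,0]
    - [0,0,0]
    - [0,0,0]
    - [0,0,0]
    - [0,0,0]
  rotation:
    - [0,0,-0.1]
    - [0,0,-0.1]
    - [0,0,-0.1]
    - [0,0,0]
    - [0,0,0]
  grip: [0,0,0,0,0]

```text
clock: 8.58
position: [447.8, -404.4, 238.7]
ee_rot: [0.743, -0.669, -0.002, 0.0]
contact_force: [0.0, -0.1, -2.1]
gripper_width: 11.5
```

```bash
python3 -c "
from h import *
goto([448.7,-405.5,160],276)
t=dict(np.load('top1.npz'));s=dict(np.load('scene1.npz'))
# funnel rim: steel (low saturation) blob near the mill, at z=85
for d,(u,v) in((t,(446,196)),(s,(395,153))):
    hsv=cv2.cvtColor(d['image'],cv2.COLOR_BGR2HSV);m=np.zeros((400,640),np.uint8)
    m[v-12:v+13,u-17:u+18]=(hsv[v-12:v+13,u-17:u+18,1]<70)*255
    c=max(cv2.findContours(m,0,2)[0],key=cv2.contourArea);c=cv2.convexHull(c)
    q=np.array([ray(d,*p[0],85)[:2] for p in c],np.float32);x,r=cv2.minEnclosingCircle(q);print(np.round(x,1),r,q.min(0),q.max(0))
d=optics.get_image('scene');e=optics.get_image('top');f=lambda i:cv2.resize(i,(400,400),interpolation=cv2.INTER_CUBIC)
cv2.imwrite('pics/s4.png',np.hstack([f(d['image'][100:180,355:435]),f(e['image'][165:225,415:475])]))"
```

```text
t 8.5833 pos [ 447.8 -404.4  238.7] yaw 275.9 z [-0.002  0.002 -1.   ] w 11.5 F [ 0.  -0.1 -2.1] T [0.04 0.   0.  ] J [-0.47  0.34 -0.03 -0.   -1.2   0.57]
tool shift mm [ 1.3 -0.9 78.7]
rz total rad -0.001
[ 448.5 -406.7] 40.14566421508789 [ 410.55972 -446.5397 ] [ 482.9512  -368.32993]
[ 449.2 -409.2] 38.94841003417969 [ 411.12512 -446.96994] [ 487.9013  -371.90274]
```

View pics/s4.png

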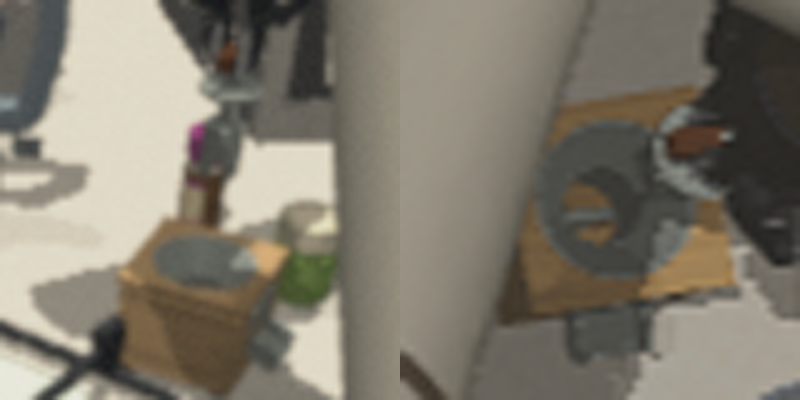

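The key's fork is above the funnel, and the wing is visible in the well at (590,215) in the right crop, nearly parallel to the front. I take the mill axis as about (448.8,-406). Descending.

Call:
play_rows:
  travel:
    - [0.0015,-0.001,0.015]
    - [0,0,0.025]
    - [0,0,0.025]
    - [0,0,0.015]
    - [0,0,0.009]
    - [0,0,0]
  rotation:
    - [0,0,0]
    - [0,0,0]
    - [0,0,0]
    - [0,0,0]
    - [0,0,0]
    - [0,0,0]
  grip: [0,0,0,0,0,0]

```text
clock: 9.18
position: [448.4, -405.8, 148.8]
ee_rot: [0.743, -0.669, -0.002, 0.0]
contact_force: [-0.8, 0.1, -2.0]
gripper_width: 11.8
```

Call:
play_rows:
  travel:
    - [0,0,0.005]
    - [0,0,0.005]
    - [0,0,0.005]
    - [0,0,0]
  rotation:
    - [0,0,0]
    - [0,0,0]
    - [0,0,0]
    - [0,0,0]
  grip: [0,0,0,0]

```text
clock: 9.52
position: [449.2, -406.5, 135.7]
ee_rot: [0.743, -0.669, -0.0, -0.0]
contact_force: [-0.1, 0.0, -2.5]
gripper_width: 11.9
```

```bash
python3 -c "
from h import *
goto([448.8,-406,95],276)"
```

```text
t 9.5167 pos [ 449.2 -406.5  135.7] yaw 276.0 z [-0.     0.001 -1.   ] w 11.9 F [-0.1  0.  -2.5] T [ 0.03  0.05 -0.01] J [-0.47  0.43 -0.17 -0.   -0.97  0.57]
tool shift mm [-0.5  0.3 40.7]
rz total rad 0.001
```

Call:
play_rows:
  travel:
    - [0,0,0.006]
    - [0,0,0.007]
    - [0,0,0.006]
    - [0,0,0]
  rotation:
    - [0,0,0]
    - [0,0,0]
    - [0,0,0]
    - [0,0,0]
  grip: [0,0,0,0]

```text
clock: 9.85
position: [448.5, -406.1, 115.3]
ee_rot: [0.743, -0.669, -0.002, 0.0]
contact_force: [-0.2, -0.2, -1.8]
gripper_width: 11.9
```

Call:
play_rows:
  travel:
    - [0,0,0.003]
    - [0,0,0.003]
    - [0,0,0.003]
    - [0,0,0]
  rotation:
    - [0,0,0]
    - [0,0,0]
    - [0,0,0]
    - [0,0,0]
  grip: [0,0,0,0]

```text
clock: 10.18
position: [449.2, -406.5, 107.5]
ee_rot: [0.744, -0.669, -0.001, 0.0]
contact_force: [0.0, -0.4, -2.6]
gripper_width: 11.8
```

Call:
play_rows:
  travel:
    - [0,0,0.004]
    - [0,0,0.003]
    - [0,0,0.003]
    - [0,0,0]
  rotation:
    - [0,0,0]
    - [0,0,0]
    - [0,0,0]
    - [0,0,0]
  grip: [0,0,0,0]

```text
clock: 10.52
position: [449.0, -406.4, 97.4]
ee_rot: [0.744, -0.669, -0.001, 0.0]
contact_force: [0.5, -0.3, -1.6]
gripper_width: 11.4
```

Call:
play_rows:
  travel:
    - [0,0,0.001]
    - [0,0,0.001]
    - [0,0,0.0005]
    - [0,0,0]
  rotation:
    - [0,0,0]
    - [0,0,0]
    - [0,0,0]
    - [0,0,0]
  grip: [0,0,0,0]

```text
clock: 10.85
position: [449.4, -406.7, 95.7]
ee_rot: [0.744, -0.669, -0.0, 0.0]
contact_force: [0.3, 0.6, -2.2]
gripper_width: 11.7
```

Call:
play_rows:
  travel:
    - [0,0,0.001]
    - [0,0,0.0005]
    - [0,0,0]
  rotation:
    - [0,0,0]
    - [0,0,0]
    - [0,0,0]
  grip: [0,0,0]

```text
clock: 11.1
position: [449.5, -406.8, 94.5]
ee_rot: [0.744, -0.669, 0.0, 0.0]
contact_force: [-0.7, -0.3, -1.2]
gripper_width: 11.8
```

Fully down. Now I turn clockwise, which is +rz.

Call:
play_rows:
  travel:
    - [0,0,0]
    - [0,0,0]
    - [0,0,0]
    - [0,0,0]
    - [0,0,0]
    - [0,0,0]
    - [0,0,0]
    - [0,0,0]
    - [0,0,0]
    - [0,0,0]
    - [0,0,0]
  rotation:
    - [0,0,0.08]
    - [0,0,0.1]
    - [0,0,0.1]
    - [0,0,0.1]
    - [0,0,0.1]
    - [0,0,0.1]
    - [0,0,0.1]
    - [0,0,0.1]
    - [0,0,0.1]
    - [0,0,0.1]
    - [0,0,0]
  grip: [0,0,0,0,0,0,0,0,0,0,0]

```text
clock: 12.02
position: [449.4, -407.3, 94.4]
ee_rot: [-0.341, 0.94, -0.0, -0.0]
contact_force: [-1.6, -1.2, -0.6]
gripper_width: 11.5
```

```bash
python3 -c "
from h import *
goto([449.4,-406.7,94.5],207)"
```

```text
t 12.0167 pos [ 449.4 -407.3   94.4] yaw 219.8 z [ 0.    -0.001 -1.   ] w 11.5 F [-1.6 -1.2 -0.6] T [-0.63  0.39  0.02] J [-0.47  0.48 -0.21  0.   -0.88 -0.41]
tool shift mm [-0.4  0.5 -0.1]
rz total rad 0.224
```

Call:
play_rows:
  travel:
    - [0,0,0]
    - [0,0,0]
    - [0,0,0]
    - [0,0,0]
  rotation:
    - [0,0,0.06]
    - [0,0,0.06]
    - [0,0,0.06]
    - [0,0,0]
  grip: [0,0,0,0]

```text
clock: 12.35
position: [449.5, -407.3, 94.4]
ee_rot: [-0.256, 0.967, -0.001, -0.0]
contact_force: [-1.5, -3.0, -1.6]
gripper_width: 11.9
```

```bash
python3 -c "
from h import *
goto([449.4,-406.7,94.5],207)"
```

```text
t 12.35 pos [ 449.5 -407.3   94.4] yaw 209.7 z [ 0.    -0.001 -1.   ] w 11.9 F [-1.5 -3.  -1.6] T [-0.91  0.39  0.06] J [-0.47  0.48 -0.21  0.   -0.88 -0.58]
tool shift mm [-0.2  0.6 -0.1]
rz total rad 0.047
```

Call:
play_rows:
  travel:
    - [0,0,0]
    - [0,0,0]
    - [0,0,0]
    - [0,0,0]
  rotation:
    - [0,0,0.04]
    - [0,0,0.04]
    - [0,0,0.04]
    - [0,0,0]
  grip: [0,0,0,0]

```text
clock: 12.68
position: [449.6, -407.4, 94.4]
ee_rot: [-0.199, 0.98, -0.001, -0.0]
contact_force: [-1.5, -1.6, -1.6]
gripper_width: 11.8
```

```bash
python3 -c "
from h import *
goto([449.4,-406.7,94.5],207)"
```

```text
t 12.6833 pos [ 449.6 -407.4   94.4] yaw 202.9 z [ 0.    -0.001 -1.   ] w 11.8 F [-1.5 -1.6 -1.6] T [-1.22  0.45  0.26] J [-0.47  0.48 -0.21  0.   -0.88 -0.7 ]
tool shift mm [-0.1  0.7 -0.1]
rz total rad -0.071
```

Call:
play_rows:
  travel:
    - [0,0,0]
    - [0,0,0]
    - [0,0,0]
    - [0,0,0]
  rotation:
    - [0,0,0.03]
    - [0,0,0.03]
    - [0,0,0.03]
    - [0,0,0]
  grip: [0,0,0,0]

```text
clock: 13.02
position: [449.7, -407.4, 94.5]
ee_rot: [-0.156, 0.988, -0.001, -0.0]
contact_force: [-0.8, -4.5, -2.5]
gripper_width: 11.4
```

```bash
python3 -c "
from h import *
goto([449.4,-406.7,94.5],207)
e=optics.get_image('top');f=lambda i:cv2.resize(i,(400,400),interpolation=cv2.INTER_CUBIC);d=optics.get_image('scene')
cv2.imwrite('pics/s5.png',np.hstack([f(d['image'][100:180,355:435]),f(e['image'][165:225,415:475])]))"
```

```text
t 13.0167 pos [ 449.7 -407.4   94.5] yaw 197.9 z [-0.    -0.002 -1.   ] w 11.4 F [-0.8 -4.5 -2.5] T [-1.4   0.5   1.06] J [-0.47  0.48 -0.21  0.   -0.88 -0.79]
tool shift mm [ 0.   0.7 -0. ]
rz total rad -0.158
```

View pics/s5.png

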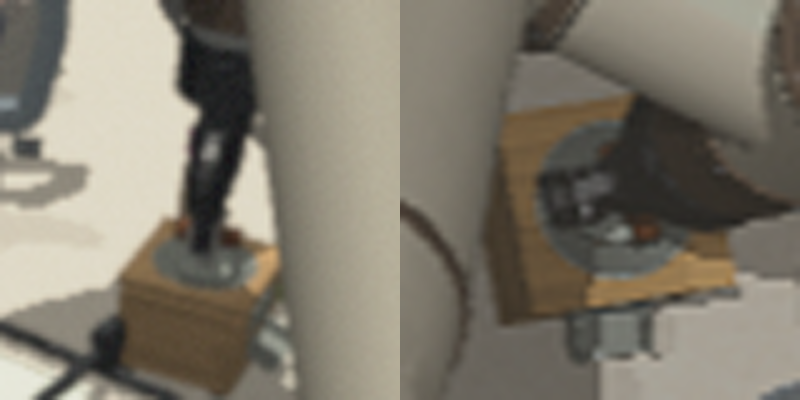

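Wrist torque about z rose from 0.06 to 1.06 N·m at yaw about 200°, close to the expected stop. The picture shows the key seated in the funnel (crop (205,255)). I'll back off slightly to unload, then release and rise.

Call:
play_rows:
  travel:
    - [0,0,0]
    - [0,0,0]
    - [0,0,0]
  rotation:
    - [0,0,-0.07]
    - [0,0,-0.07]
    - [0,0,0]
  grip: [0,0,0]

```text
clock: 13.37
position: [450.1, -406.6, 94.4]
ee_rot: [-0.222, 0.975, -0.0, 0.001]
contact_force: [0.5, -2.3, -1.1]
gripper_width: 12.0
```

Call:
play_rows:
  travel:
    - [0,0,0]
    - [0,0,0]
    - [0,0,0]
    - [0,0,0]
    - [0,0,0]
    - [0,0,0]
    - [0,0,0]
    - [0,0,0]
    - [0,0,0]
    - [0,0,0]
  rotation:
    - [0,0,0]
    - [0,0,0]
    - [0,0,0]
    - [0,0,0]
    - [0,0,0]
    - [0,0,0]
    - [0,0,0]
    - [0,0,0]
    - [0,0,0]
    - [0,0,0]
  grip: [1,1,1,1,1,1,1,1,1,1]

```text
clock: 14.2
position: [449.5, -406.7, 94.2]
ee_rot: [-0.222, 0.975, 0.0, 0.0]
contact_force: [0.2, -1.4, 0.2]
gripper_width: 85.2
```

```bash
python3 -c "
from h import *
goto([449,-407,250])"
```

```text
t 14.2 pos [ 449.5 -406.7   94.2] yaw 205.6 z [-0.  0. -1.] w 85.2 F [ 0.2 -1.4  0.2] T [-0.01 -0.   -0.  ] J [-0.47  0.48 -0.21 -0.   -0.88 -0.66]
tool shift mm [   0.5   -0.  -155.8]
```

Call:
play_rows:
  travel:
    - [0,0,-0.01]
    - [0,0,-0.02]
    - [0,0,-0.03]
    - [0,0,-0.03]
    - [0,0,-0.03]
    - [0,0,-0.03]
    - [0,0,0]
  rotation:
    - [0,0,0]
    - [0,0,0]
    - [0,0,0]
    - [0,0,0]
    - [0,0,0]
    - [0,0,0]
    - [0,0,0]
  grip: [1,1,1,1,1,1,1]

```text
clock: 14.78
position: [452.0, -409.1, 252.9]
ee_rot: [-0.222, 0.975, -0.006, 0.005]
contact_force: [0.9, 0.1, 0.7]
gripper_width: 85.2
```

Call:
play_rows:
  travel:
    - [-0.0155,0.032,0]
    - [-0.0155,0.032,0]
    - [-0.0155,0.032,0]
    - [-0.0155,0.032,0]
    - [-0.0155,0.032,0]
    - [-0.0155,0.032,0]
    - [-0.0155,0.032,0]
    - [-0.0155,0.032,0]
    - [0,0,0]
    - [0,0,0]
  rotation:
    - [0,0,0]
    - [0,0,0]
    - [0,0,0]
    - [0,0,0]
    - [0,0,0]
    - [0,0,0]
    - [0,0,0]
    - [0,0,0]
    - [0,0,0]
    - [0,0,0]
  grip: [1,1,1,1,1,1,1,1,1,1]

```text
clock: 15.62
position: [450.9, -120.8, 245.2]
ee_rot: [-0.223, 0.975, -0.0, 0.001]
contact_force: [-0.1, -0.1, -1.0]
gripper_width: 85.2
```

```bash
python3 -c "
from h import *
goto(None)
e=optics.get_image('top');f=lambda i:cv2.resize(i,(400,400),interpolation=cv2.INTER_CUBIC);d=optics.get_image('scene')
cv2.imwrite('pics/s6.png',np.hstack([f(d['image'][100:180,355:435]),f(e['image'][165:225,415:475])]))
for d,(u,v,w,h) in((e,(446,196,15,15)),(d,(395,150,25,25))):
    P=pts(d);m=np.zeros((400,640),bool);m[v-h:v+h,u-w:u+w]=1
    k=m&(P[...,2]>97)&(P[...,2]<150)&(np.hypot(P[...,0]-449,P[...,1]+406)<60);q=P[k]
    if len(q)>4:
        r=cv2.minAreaRect(q[:,:2].astype(np.float32));print(len(q),q.mean(0).round(1),np.percentile(q[:,2],95),r)
"
```

```text
t 15.6167 pos [ 450.9 -120.8  245.2] yaw 205.8 z [ 0.002 -0.    -1.   ] w 85.2 F [-0.1 -0.1 -1. ] T [-0.04 -0.02 -0.  ] J [ 0.09  0.1  -0.34  0.   -1.13 -1.21]
75 [ 448.3 -403.9  114.3] 119.42232597156224 ((449.3235168457031, -404.9807434082031), (49.63784408569336, 14.527833938598633), 24.643089294433594)
68 [ 448.9 -401.6  110.3] 117.26469643729702 ((450.9510192871094, -404.9609375), (48.942169189453125, 17.70201301574707), 27.150083541870117)
```

View pics/s6.png

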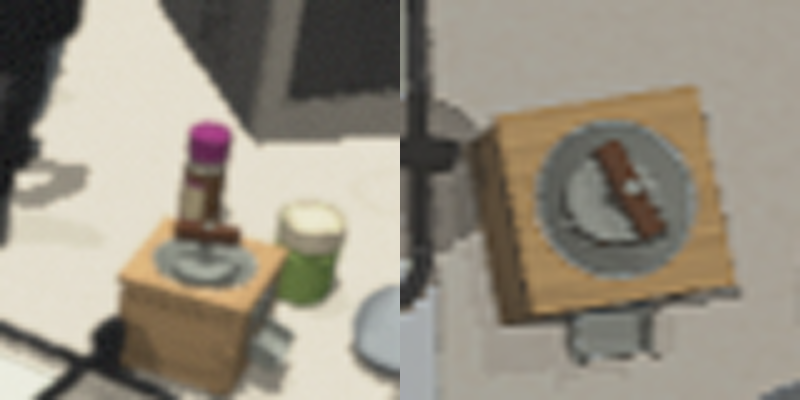

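The key stands upright in the well (right crop (630,190)), with its bar at about 25° and its top at the seated height. Handing in.

```bash
python3 -c "
from h import *
print(workorder.job_done())"
```

```text
the job is handed in; nothing more can be done
None
```

The job is handed in: the clamp screw is turned clockwise to its stop, and the forked key is standing in the well with the gripper clear of it. The handed-in clock was about 15.7 s, against the 45 s limit.

- **Lowering:** the forked key went down the well with no contact force until it was on the floor at the expected height. The gripper was then at 94.5 mm, against 94.4 mm predicted for fully seated.
- **Turning:** I turned about 78° clockwise. The wrist torque stayed near 0.06 N·m while turning, then rose to 1.06 N·m close to the angle where I expected the stop. I backed off about 8° to unload it, which is within the fork's play, and let go.
- **Last checks:** both cameras show the key upright and centred, with its bar at about 25° and its top at about 117–119 mm. The fully seated height is 116 mm, and these cameras had read about 3 mm high on the stand. The largest force I read was about 5 N.
- **Not checked directly:** the screw's angle cannot be seen under the key, so reaching the stop is judged from the torque rise and the key's angle. The torque rose at a key angle 2–4° past my estimate, within my measuring error. I last saw the plain key hanging in its hole just after lifting the forked one, and did not look at the stand again after that.

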